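# Draw a gas sample on the bench pump and hold the stroke

### The arm

A 6-joint arm with a two-finger parallel gripper is mounted at the origin on a cart in front of the work surface, level with it; the furniture and walls round the work are solid. World frame = base frame: x ahead of the robot, y to its left, z up, the work surface at z = 0. Lengths are in m, angles in rad, forces in N, time in s.
With the tool pointing down it reaches from about 0.325 to 0.775 m from the base axis. Payload 5.5 kg.
Tool frame: the origin (TCP) lies midway between the tips of the shut fingers; the grasp point (between the pads) lies 19 mm behind it (ctrl.tcp_to_grasp is the distance from the TCP to the grasp point, in m); z points along the fingers, y is the line along which they close (so a half turn about z gives the same grasp; the last joint's range is limited). The gripper opens to 88 mm and grips with 3 to 60 N. Pads are 20 mm wide; open, the fingers measure 115 mm over their backs; the gripper's body (75 mm by 178 mm) begins 61 mm behind the grasp point.
Start: joints at [-1.218, 0.091, 1.231, -0, 1.82, -0.057], TCP at [0.239, -0.55, 0.223] pointing down, gripper open.
Joint ranges: [-2.87, 2.87], [-0.86, 2.18], [0.17, 2.46], [-1.51, 4.65], [0.06, 2.69], [-2.65, 2.65]. Speed limits (rad/s): [2.57, 2.57, 3.01, 3.14, 3.14, 3.14].

### API

Orientations are given as a rotation vector (axis times angle).
In Python, from cell import ctrl gives the robot as it stands.
- The arm moves only by the tool carry_out, never from a script. Its argument "deltas" is a list of rows, each an object of numbers: "x", "y", "z": the shift along the world's x, y, z each as a share of 4 cm, from -1 to 1; "twist": the turn about the world's z as a share of 45 degrees, from -1 to 1; "claw": the closure in counts, from 0 (fully open) to 255 (shut). A call has 1 to 8 rows; each row shifts and turns the commanded pose from where the row before left it; what a row does not reach is not made up. A row lasts 1/12 s, in which the tool goes at most 41.7 mm and 7.16 degrees, less where a joint would pass 70% of its speed; a pose out of reach is approached as far as the arm can. A call with a number of a shift or a turn outside -1 to 1 is refused whole. A call with a gripper value outside its range is refused whole. The fingers move at their own pace and stop on an object; the grip force is fixed at half the most. Time passes only in rows, so rows that do not move let the fingers close. It gives the time, the measured TCP pose, the force, the opening and the grip force at its end, in the units of the state.
- ctrl.observe(): the state, without advancing time (a new reading comes with each control period).
- ctrl.camera(name): name is "scene" or "top" or "wrist"; returns a dict with "frame" (420x560x3 uint8, red, green, blue), "depth" (420x560 float32, m along the optical axis (not along the pixel's ray), 0 where there is no reading), "fx", "fy", "cx", "cy" (pixels), "T" (4x4, takes a point from camera to world coordinates). Camera axes: x right, y down, z forward; pixel columns grow to the right and rows downward; lengths in m; the calibration is good to about 2 mm. A picture is of the moment at which its call begins.
- ctrl.job_done(): hands the job in; it is judged then, once.
The state is a dict: "clock": time; "joint_positions": joint angles; "dq": joint speeds; "joint_torque": joint torques, N m; "ee_pos": TCP position; "tcp_rot": TCP orientation; "ft_force": force on the tool from outside, world axes, zero at the start; "ft_torque": the same for the moment, N m; "width": finger opening in m; "gripper_force": force on a finger pad.
Only numpy, scipy, OpenCV 4.12 (cv2) and the standard library are available. Lean on these libraries where they do the work, as an engineer would, in place of code of your own. Each camera call takes 0.05 s, during which the arm holds its last target. There are 200 camera calls.

### The job

Charge the sampling hood by pressing the slim canister's nozzle cap all the way down and letting it spring back up; leave the fat canister's cap alone. Then pull the hand pump's T-handle out until its pointer stands level with the index clip on the scale, without overshooting, and hold it there against its return spring for a good three seconds while the sample is drawn. Finish still gripping the handle and holding it at the mark, with the index clip and the other things on the bench left undisturbed.

Things in the scene. Friction and masses are not known exactly. Their poses are not given: they have to be found in the camera images.
- station: Fixed sampling station: base plate 400 x 150 mm, top 12 mm high. Origin: centre of its underside; x runs along the hand pump from T-handle (-x) to canisters (+x), z up. Pump axis at y=0, 80 mm high; barrel 47 mm thick, front face x=-49 mm; clear hood x=104..131 mm, 107 mm high; canisters at x=165 mm, y=+-36 mm, either way round; scale on the -y side, which faces the robot.
- slim_canister_cap_top (a point): Centre of the top of the nozzle cap on the SLIM canister (can 35 mm diameter, all 103 mm high above the worktop). White round cap, 23 mm diameter, about 17 mm high, on a fixed can. The point moves with the cap.
- slim_canister_cap (a joint): How far the slim canister's cap is pressed down: 0 = up, 0.005 m = fully down. Spring: about 2 N to start, 6 N fully down; springs back up by itself.
- fat_canister_cap_top (a point): Centre of the top of the same kind of cap on the FAT canister (can 56 mm diameter, same height), 72 mm beside the slim one. Not to be pressed.
- fat_canister_cap (a joint): How far the fat canister's cap is pressed down, as above.
- rod_grip (a point): Point on the axis of the pump's steel rod, 80 mm above the worktop, 23 mm from the T-handle bar's centre towards the barrel; moves with the handle. Rod 12 mm thick, level, along station x; at rest about 40 mm is bare between hub and barrel, with 50 mm free below: two fingers from above can close on it along station y and pull against the back of the bar.
- pump_handle (a joint): How far the handle is pulled out along station -x: 0 = home, 0.085 m = end of travel. Black T-handle: crossbar 76 mm long (along station y), 18 mm thick, its hub 23 mm thick and 22 mm long, centred on the rod axis. A return spring pulls it home: about 4 N at 0, 10 N at 0.07 m. A tall instrument cabinet stands on the robot's left, about 10 cm beyond the handle end.
- pointer_tip (a point): Tip of the thin steel pointer that hangs from the near end of the crossbar over the scale (50 mm to the -y side of the rod's axis, 36 mm above the worktop). Moves with the handle.
- index_tip (a point): Tip of the small black index clip (12 mm wide, steel thumb screw) on the steel rule, at the pointer's height, 2 mm beside its path. At the mark, pointer_tip and index_tip have the same station x. It stays where it is set, 45 to 72 mm of stroke from home, different each time, and slides if pushed. Axes as the station's.
- sample_vial: Loose glass vial, 22 mm diameter, 62 mm high, standing on the worktop on the far side of the station. Origin: centre of its underside.
- beaker: Loose beaker, 54 mm diameter, 70 mm high, on the far side of the station. Origin: centre of its underside.
- leak_detector: Loose hand-held gas sniffer, 51 x 216 x 26 mm, lying along the robot's side of the station. Origin: centre of its underside.
Not all that is in view belongs to the job. Several things look just like the sample_vial: the one meant starts farthest to the robot's left.

How it is judged:
On the way, in this order (a step that is already met when the one before it is completed fails the run):
1. the slim canister's nozzle cap is pressed down while the pump handle is home (value of joint slim_canister_cap above 0.0035 m and value of joint pump_handle below 0.005 m), for 0.1 s.
2. the cap has sprung back up, the pump handle still home (value of joint slim_canister_cap below 0.001 m and value of joint pump_handle below 0.01 m), for 0.1 s.
3. the handle is held by the fingers with its pointer at the index clip for 2.5 s (x of pointer_tip in the frame of index_tip between -0.004 and 0.004 m and contact force between the fingers and pump_handle above 2 N), for 2.5 s.
At the end, for the whole second after the job is handed in: The fingers hold the pump handle (contact over 2 N) at rest with its pointer within 4 mm of the index clip along the scale, both nozzle caps are up, the index clip is within 3 mm and the vial, beaker and gas sniffer within 20 mm of where they were, vial and beaker upright (all of step 3 and velocity of joint pump_handle between -0.01 and 0.01 m/s and value of joint each of slim_canister_cap, fat_canister_cap below 0.001 m and distance of index_tip from where it was at the start of the episode below 0.003 m and distance of each of sample_vial, beaker, leak_detector from where it was at the start of the episode below 0.02 m and angle between each of sample_vial, beaker's own z axis and vertical below 0.2 rad); the arm keeps its last pose, push and grip.
It fails at once if the handle is pulled more than 10 mm past the index clip (x of pointer_tip in the frame of index_tip below -0.01 m).
It fails at once if the fat canister's cap is pressed (value of joint fat_canister_cap above 0.002 m).
It fails at once if the index clip is moved (distance of index_tip from where it was at the start of the episode above 0.004 m).
It fails at once if a bystander is pushed away or knocked over (distance of any of sample_vial, beaker, leak_detector from where it was at the start of the episode above 0.03 m).
It also fails if it takes over 51 s, if anything falls off the work surface, if the arm or the gripper's body presses on something with over 40 N, if the wrist force passes 120 N, or if a joint passes its speed limit or range.

## Working session

There is one attempt and no reset: what is moved stays moved. The work goes in short steps, Python scripts to look and compute and a tool call to move; the robot and the scene stay as the last step left them, time stands still between calls to the robot, and variables do not carry over. Pictures are saved under pics/ and viewed, at most 10 in all, crops included, and the job is handed in when it is done.

Besides the shell and the picture viewer there is one more tool, called after "Emit:" by a JSON object that holds its "name" and its "arguments". carry_out: Moves the arm, as the interface text tells. Its arguments: {"type":"object","properties":{"deltas":{"type":"array"}},"required":["deltas"]}

```bash
mkdir -p pics; cat > h.py <<'E'
import numpy as np, cv2
from cell import ctrl
def grab(n):
    c=ctrl.camera(n); np.savez(f'/tmp/{n}.npz',**c); return c
def load(n): return dict(np.load(f'/tmp/{n}.npz'))
def px(c,u,v,d=None,z=None):
    r=np.array([(u-c['cx'])/c['fx'],(v-c['cy'])/c['fy'],1]); T=c['T']
    if z is not None: d=(z-T[2,3])/(T[:3,:3]@r)[2]
    if d is None: d=c['depth'][int(round(v)),int(round(u))]
    return T[:3,:3]@(r*d)+T[:3,3]
def save(c,f,crop=None,k=1):
    im=c['frame'][:,:,::-1]
    if crop: im=im[crop[1]:crop[3],crop[0]:crop[2]]
    cv2.imwrite(f,cv2.resize(im,None,fx=k,fy=k,interpolation=cv2.INTER_CUBIC))
E
python3 - <<'E'
from h import *
for n in('top','scene'):
    c=grab(n); print(n,c['T'].round(3).tolist(),c['fx'],c['cx'],c['cy'])
    save(c,f'pics/{n}1.png',k=1.4)
print(ctrl.observe()); print([a for a in dir(ctrl) if a[0]!='_'])
E
```

```text
top [[-0.023, -0.984, 0.177, 0.39], [-1.0, 0.024, 0.003, -0.319], [-0.007, -0.177, -0.984, 0.919], [0.0, 0.0, 0.0, 1.0]] 459.2461800887728 280.2528689528238 204.8824837669904
scene [[0.565, -0.32, 0.76, -0.097], [-0.825, -0.235, 0.515, -0.758], [0.014, -0.918, -0.397, 0.431], [0.0, 0.0, 0.0, 1.0]] 478.9951984079973 272.21334043975486 216.7388312409315
{'clock': 0.1, 'joint_positions': array([-1.21770686e+00,  9.17961726e-02,  1.23176383e+00, -5.04822126e-05,
        1.81982261e+00, -5.67126362e-02]), 'dq': array([ 0.00130302, -0.00337059, -0.00234304,  0.00065821,  0.00105957,
        0.0002842 ]), 'joint_torque': array([ 3.78927376e-03, -4.47857273e+01, -4.07569778e+01,  7.01060216e-02,
        2.84794247e-02, -8.63615082e-05]), 'ee_pos': array([ 0.23893709, -0.5500717 ,  0.22161334]), 'tcp_rot': array([-3.07415174e+00, -6.38842942e-01,  4.90884353e-04]), 'ft_force': array([-0.14777736, -0.12312005, -0.06691331]), 'ft_torque': array([ 0.00417511,  0.02165331, -0.01910595]), 'gripper_force': 0.0, 'width': 0.08779177946972824}
['IKError', 'camera', 'job_done', 'observe', 'tcp_to_grasp']
```

View pics/top1.png

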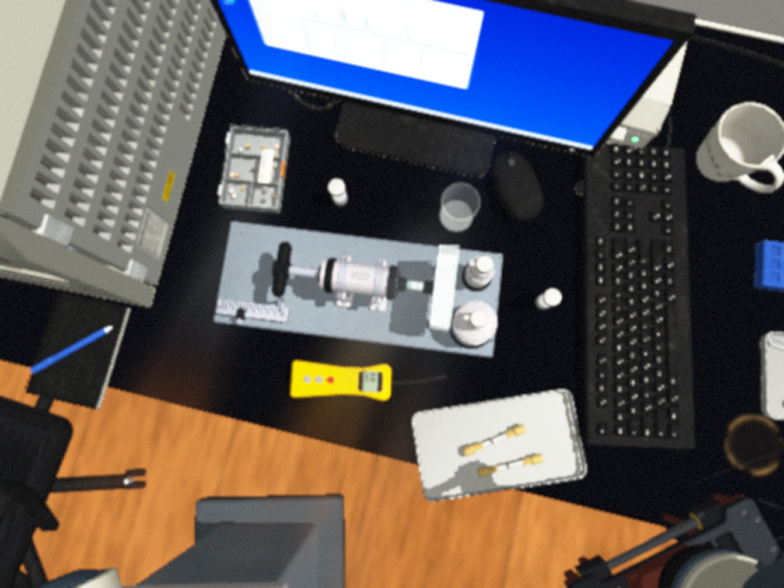

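View pics/scene1.png

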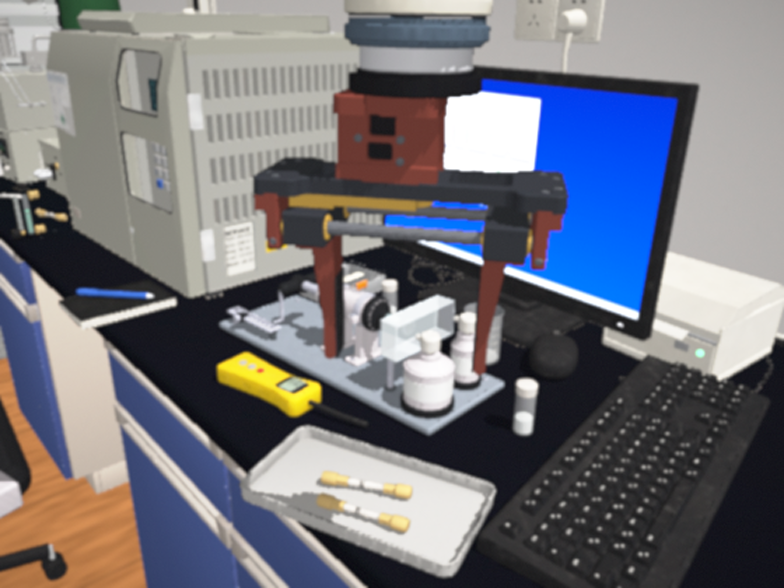

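The top view shows the station with its handle at (283,268), the slim can on the far side with its cap at about (485,264), the fat can near at (477,318), and the scale at (250,312) with the black clip at about (240,313). All positions are in 1.4x pixels. Next I take enlarged crops.

```bash
python3 - <<'E'
from h import *
c=load('top')
a=cv2.resize(c['frame'][155:240,150:260,::-1],None,fx=7,fy=7,interpolation=cv2.INTER_CUBIC)
cv2.imwrite('pics/a.png',a)
b=cv2.resize(c['frame'][165:260,300:370,::-1],None,fx=6,fy=6,interpolation=cv2.INTER_CUBIC)
cv2.imwrite('pics/b.png',b)
P=[px(c,u/1.4,v/1.4,z=.012) for u,v in [(231,223),(503,254),(494,356),(215,320)]]
P=np.array(P); print(P.round(4).tolist(), P.mean(0))
for i in range(4): 
    e=P[(i+1)%4]-P[i]; print(np.linalg.norm(e),np.degrees(np.arctan2(e[1],e[0])))
for n,u,v,z in [('slim',485,264,.103),('fat',477,318,.103),('bar',283,268,.089)]:
    print(n,px(c,u/1.4,v/1.4,z=z),px(c,u/1.4,v/1.4))
E
```

```text
[[0.6533, -0.0823, 0.012], [0.5971, -0.4767, 0.012], [0.4507, -0.4563, 0.012], [0.511, -0.0626, 0.012]] [ 0.55302191 -0.2694849   0.012     ]
0.39841833915626146 -98.10331212183371
0.1478022202039501 172.05348779149608
0.3982909002209962 81.29939781798673
0.14365075409758302 -7.882518869344706
slim [ 0.56357759 -0.43689786  0.103     ] [ 0.56422533 -0.43733726  0.0999637 ]
fat [ 0.4934021  -0.42329521  0.103     ] [ 0.49352696 -0.4234208   0.10201905]
bar [ 0.56767501 -0.17245823  0.089     ] [ 0.56678197 -0.17319247  0.09316002]
```

View pics/a.png

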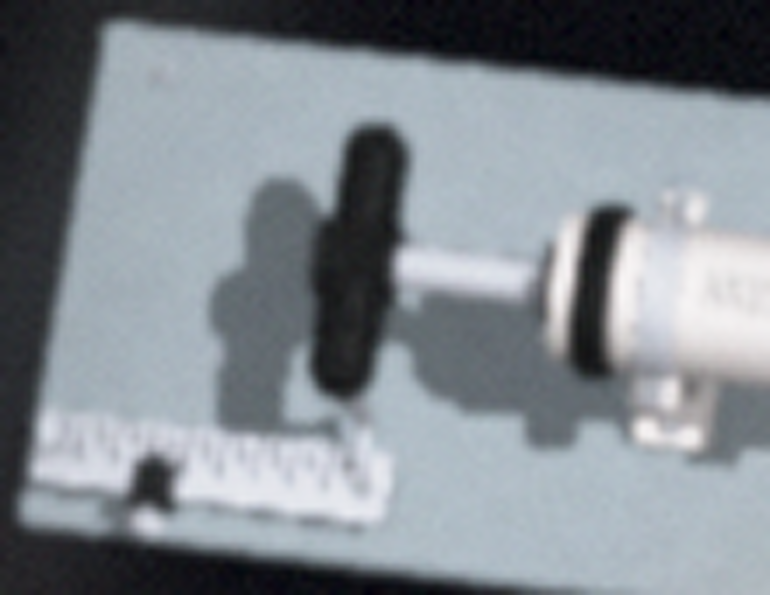

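View pics/b.png

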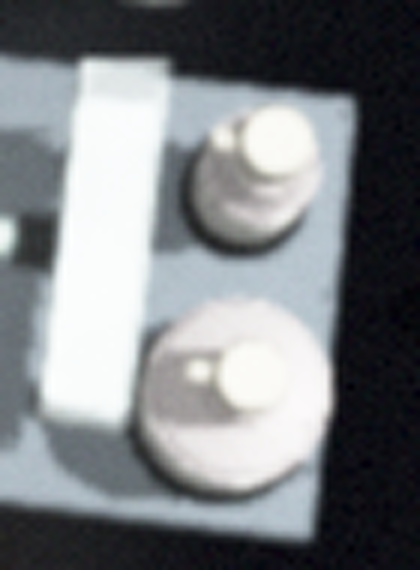

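Crop a shows the bar centre at (360,260), the pointer reaching the rule at about (355,480), and the clip at (153,483). In crop b the slim cap's top is at (278,142) and the fat cap's at (252,377).

```bash
python3 - <<'E'
from h import *
c=load('top')
A=lambda u,v:(150+u/7-.43,155+v/7-.43)
B=lambda u,v:(300+u/6-.42,165+v/6-.42)
C=np.array([px(c,*p,z=.012)[:2] for p in [A(107,22),A(17,527),B(357,97),B(316,540)]])
ctr=C.mean(0); e=(C[2]+C[3]-C[0]-C[1]); yaw=np.arctan2(e[1],e[0]); print(ctr,np.degrees(yaw),np.linalg.norm(e)/2)
ex=np.array([np.cos(yaw),np.sin(yaw)]); ey=np.array([-ex[1],ex[0]])
print('ex',ex,'ey',ey)
st=lambda p:[round(float((p[:2]-ctr)@a)*1000,1) for a in(ex,ey)]
for n,p,z in [('slim',B(278,142),.103),('fat',B(252,377),.103),('barc',A(360,260),.089),('rod0',A(395,265),.086),('rodend',A(545,275),.086),('ptr',A(352,465),.036),('ptr2',A(358,490),.036),('clip',A(153,483),.036),('cliptop',A(155,462),.036),('screw',A(145,517),.036)]:
    P=px(c,*p,z=z); print(n,P.round(4),'st',st(P),'depth z',px(c,*p)[2].round(3))
# high things
v,u=np.mgrid[0:420:2,0:560:2]; d=c['depth'][::2,::2]
R=np.stack([(u-c['cx'])/c['fx']*d,(v-c['cy'])/c['fy']*d,d],-1)@c['T'][:3,:3].T+c['T'][:3,3]
for lo,hi,nm in [(-.55,0.0,'mid'),(-.05,.25,'left')]:
  m=(d>0)&(R[...,2]>.15)&(R[...,1]>lo)&(R[...,1]<hi)&(R[...,0]>.4)
  print(nm,R[m].min(0),R[m].max(0))
m=(d>0)&(R[...,2]>.15)&(R[...,0]>.4)&(R[...,0]<.75)
for y in np.arange(-.6,.3,.05):
  k=(d>0)&(R[...,2]>.15)&(R[...,0]>.4)&(abs(R[...,1]-y)<.025)
  if k.any(): print(round(y,2),'minx',R[k][:,0].min().round(3),'maxz',R[k][:,2].max().round(2))
E
```

```text
[ 0.55345078 -0.26823373] -98.37986070356315 0.39927167418072657
ex [-0.14573529 -0.98932362] ey [ 0.98932362 -0.14573529]
slim [ 0.5642 -0.436   0.103 ] st [164.4, 35.1] depth z 0.101
fat [ 0.4929 -0.4248  0.103 ] st [163.7, -37.1] depth z 0.102
barc [ 0.5672 -0.1703  0.089 ] st [-98.8, -0.7] depth z 0.093
rod0 [ 0.5663 -0.1791  0.086 ] st [-90.1, -0.3] depth z 0.089
rodend [ 0.5626 -0.2188  0.086 ] st [-50.2, 1.8] depth z 0.084
ptr [ 0.5204 -0.1591  0.036 ] st [-103.2, -48.6] depth z 0.028
ptr2 [ 0.5134 -0.1608  0.036 ] st [-100.4, -55.3] depth z 0.029
clip [ 0.5167 -0.1039  0.036 ] st [-157.3, -60.3] depth z 0.033
cliptop [ 0.5226 -0.1043  0.036 ] st [-157.7, -54.4] depth z 0.033
screw [ 0.5073 -0.1018  0.036 ] st [-157.9, -69.9] depth z 0.035
mid [ 0.62779214 -0.54987235  0.15004598] [ 9.18950364e-01 -1.42137520e-05  4.00292419e-01]
left [ 0.53033595 -0.04995356  0.15014012] [0.88209753 0.16128685 0.40029242]
-0.6 minx 0.724 maxz 0.37
-0.55 minx 0.73 maxz 0.37
-0.5 minx 0.744 maxz 0.37
-0.45 minx 0.757 maxz 0.37
-0.4 minx 0.771 maxz 0.35
-0.35 minx 0.784 maxz 0.34
-0.3 minx 0.797 maxz 0.32
-0.25 minx 0.811 maxz 0.3
-0.2 minx 0.824 maxz 0.28
-0.15 minx 0.837 maxz 0.26
-0.1 minx 0.851 maxz 0.25
-0.05 minx 0.736 maxz 0.4
0.0 minx 0.533 maxz 0.4
0.05 minx 0.53 maxz 0.4
0.1 minx 0.541 maxz 0.29
0.15 minx 0.553 maxz 0.15
```

Emit:
{"name": "carry_out", "arguments": {"deltas": [{"x": 0.5,"y": 0.18,"z": 0,"twist": 0.08,"claw": 255},{"x": 0.5,"y": 0.18,"z": 0,"twist": 0.08,"claw": 255},{"x": 0.5,"y": 0.18,"z": 0,"twist": 0.08,"claw": 255},{"x": 0.5,"y": 0.18,"z": 0,"twist": 0.08,"claw": 255},{"x": 0.5,"y": 0.18,"z": 0,"twist": 0.08,"claw": 255},{"x": 0.5,"y": 0.18,"z": 0,"twist": 0.08,"claw": 255},{"x": 0.5,"y": 0.18,"z": 0,"twist": 0.08,"claw": 255},{"x": 0.5,"y": 0.18,"z": 0,"twist": 0.08,"claw": 255}]}}

```text
clock: 0.77
ee_pos: [0.3999, -0.4921, 0.222]
tcp_rot: [-2.817, -1.388, 0.0]
ft_force: [0.7, -0.7, 0.6]
width: 0.038
gripper_force: 0.0
```

Emit:
{"name": "carry_out", "arguments": {"deltas": [{"x": 0.5,"y": 0.18,"z": 0,"twist": 0.08,"claw": 255},{"x": 0.5,"y": 0.18,"z": 0,"twist": 0.08,"claw": 255},{"x": 0.5,"y": 0.18,"z": 0,"twist": 0.08,"claw": 255},{"x": 0.5,"y": 0.18,"z": 0,"twist": 0.08,"claw": 255},{"x": 0.5,"y": 0.18,"z": 0,"twist": 0.08,"claw": 255},{"x": 0.5,"y": 0.18,"z": 0,"twist": 0.08,"claw": 255},{"x": 0.15,"y": 0,"z": 0,"twist": 0.08,"claw": 255},{"x": 0,"y": 0,"z": 0,"twist": 0,"claw": 255}]}}

```text
clock: 1.43
ee_pos: [0.5265, -0.4485, 0.2212]
tcp_rot: [-2.445, -1.97, -0.0]
ft_force: [-0.2, -0.4, -0.1]
width: 0.0005
gripper_force: 0.0
```

```bash
cat >> h.py <<'E'
from scipy.spatial.transform import Rotation as Ro
CTR=np.array([.5535,-.2682]); EX=np.array([-.1457,-.9893]); EY=np.array([.9893,-.1457])
st=lambda p:[round(float((np.array(p[:2])-CTR)@a)*1000,1) for a in(EX,EY)]
def stat():
    o=ctrl.observe(); R=Ro.from_rotvec(o['tcp_rot']).as_matrix()
    print(round(o['clock'],2),'tcp',o['ee_pos'].round(4),'st',st(o['ee_pos']),'yaw_y',np.degrees(np.arctan2(R[1,1],R[0,1])).round(2),'zax',R[:,2].round(3),'F',o['ft_force'].round(2),'w',round(o['width'],4),'gf',round(o['gripper_force'],1),'q',o['joint_positions'].round(2))
E
python3 - <<'E'
from h import *
stat()
c=grab('wrist'); print(c['T'].round(3).tolist()); save(c,'pics/w1.png',k=1.2)
E
```

```text
1.43 tcp [ 0.5265 -0.4485  0.2212] st [182.3, -0.4] yaw_y -12.26 zax [-0.001  0.002 -1.   ] F [-0.22 -0.37 -0.09] w 0.0005 gf 0.0 q [-0.75  0.35  0.94  0.    1.86 -0.54]
[[0.977, -0.207, -0.054, 0.54], [-0.214, -0.947, -0.24, -0.382], [-0.001, 0.246, -0.969, 0.384], [0.0, 0.0, 0.0, 1.0]]
```

View pics/w1.png

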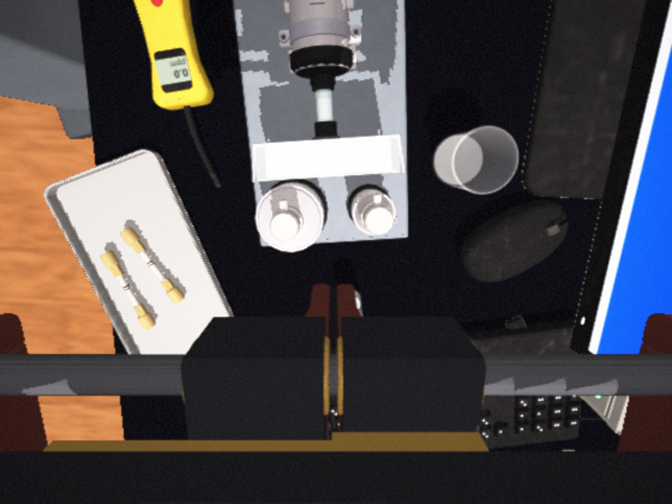

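The wrist view puts the slim cap's top at (376,212) and the fat cap's at (286,222), which agrees with the top view. I'll check the slim cap numerically and move over it.

Emit:
{"name": "carry_out", "arguments": {"deltas": [{"x": 0.32,"y": 0.1,"z": 0,"twist": 0.029,"claw": 255},{"x": 0.32,"y": 0.1,"z": 0,"twist": 0.029,"claw": 255},{"x": 0.32,"y": 0.1,"z": 0,"twist": 0.029,"claw": 255},{"x": 0,"y": 0,"z": -0.8,"twist": 0,"claw": 255},{"x": 0,"y": 0,"z": -0.8,"twist": 0,"claw": 255},{"x": 0,"y": 0,"z": -0.8,"twist": 0,"claw": 255},{"x": 0,"y": 0,"z": 0,"twist": 0,"claw": 255}]}}

```text
clock: 2.07
ee_pos: [0.5598, -0.4358, 0.117]
tcp_rot: [-2.374, -2.036, 0.004]
ft_force: [-1.1, 0.1, -2.9]
width: 0.0009
gripper_force: 0.0
```

```bash
python3 - <<'E'
from h import *
c=load('wrist'); 
for u,v in [(376,212),(286,222)]:
    p=px(c,u/1.2,v/1.2,z=.103); print(p,st(p),px(c,u/1.2,v/1.2)[2])
stat()
E
```

```text
[ 0.56223374 -0.42780532  0.103     ] [156.6, 31.9] 0.10335538173846776
[ 0.49473508 -0.42079493  0.103     ] [159.5, -35.9] 0.10182153224122581
2.07 tcp [ 0.5598 -0.4358  0.117 ] st [164.9, 30.7] yaw_y -8.77 zax [-0.011  0.009 -1.   ] F [-1.11  0.07 -2.89] w 0.0009 gf 0.0 q [-0.71  0.41  1.05 -0.    1.7  -0.56]
```

Emit:
{"name": "carry_out", "arguments": {"deltas": [{"x": 0,"y": 0,"z": 0,"twist": 0,"claw": 255},{"x": 0,"y": 0,"z": 0,"twist": 0,"claw": 255},{"x": 0,"y": 0,"z": 0,"twist": 0,"claw": 255}]}}

```text
clock: 2.32
ee_pos: [0.5642, -0.4387, 0.1307]
tcp_rot: [2.379, 2.044, 0.001]
ft_force: [-0.9, 0.2, -0.3]
width: 0.0006
gripper_force: 0.0
```

```bash
python3 - <<'E'
from h import *
stat()
E
```

```text
2.32 tcp [ 0.5642 -0.4387  0.1307] st [167.1, 35.4] yaw_y -8.66 zax [ 0.004 -0.004 -1.   ] F [-0.87  0.16 -0.34] w 0.0006 gf 0.0 q [-0.71  0.4   1.03 -0.    1.7  -0.56]
```

Emit:
{"name": "carry_out", "arguments": {"deltas": [{"x": 0,"y": 0.05,"z": -0.15,"twist": 0,"claw": 255},{"x": 0,"y": 0,"z": -0.15,"twist": 0,"claw": 255},{"x": 0,"y": 0,"z": -0.15,"twist": 0,"claw": 255},{"x": 0,"y": 0,"z": 0,"twist": 0,"claw": 255},{"x": 0,"y": 0,"z": 0,"twist": 0,"claw": 255}]}}

```text
clock: 2.73
ee_pos: [0.5632, -0.4352, 0.1076]
tcp_rot: [-2.381, -2.048, 0.0]
ft_force: [0.7, -0.5, 0.6]
width: 0.0003
gripper_force: 0.0
```

```bash
python3 - <<'E'
from h import *
stat()
E
```

```text
2.73 tcp [ 0.5632 -0.4352  0.1076] st [163.8, 33.9] yaw_y -8.6 zax [-0.001  0.001 -1.   ] F [ 0.74 -0.54  0.56] w 0.0003 gf 0.0 q [-0.71  0.4   1.07 -0.    1.67 -0.56]
```

Now I press in small steps.

Emit:
{"name": "carry_out", "arguments": {"deltas": [{"x": 0,"y": 0,"z": -0.1,"twist": 0,"claw": 255},{"x": 0,"y": 0,"z": -0.1,"twist": 0,"claw": 255},{"x": 0,"y": 0,"z": -0.06,"twist": 0,"claw": 255},{"x": 0,"y": 0,"z": 0,"twist": 0,"claw": 255},{"x": 0,"y": 0,"z": 0,"twist": 0,"claw": 255},{"x": 0,"y": 0,"z": 0,"twist": 0,"claw": 255}]}}

```text
clock: 3.23
ee_pos: [0.5638, -0.4358, 0.0995]
tcp_rot: [2.381, 2.047, 0.0]
ft_force: [0.0, 1.0, 4.9]
width: 0.0005
gripper_force: 2.4
```

```bash
python3 - <<'E'
from h import *
stat()
E
```

```text
3.23 tcp [ 0.5638 -0.4358  0.0995] st [164.3, 34.6] yaw_y -8.61 zax [ 0.001 -0.001 -1.   ] F [0.02 1.02 4.86] w 0.0005 gf 2.4 q [-0.71  0.4   1.08  0.    1.65 -0.56]
```

Emit:
{"name": "carry_out", "arguments": {"deltas": [{"x": 0,"y": 0,"z": -0.06,"twist": 0,"claw": 255},{"x": 0,"y": 0,"z": -0.04,"twist": 0,"claw": 255},{"x": 0,"y": 0,"z": 0,"twist": 0,"claw": 255},{"x": 0,"y": 0,"z": 0,"twist": 0,"claw": 255},{"x": 0,"y": 0,"z": 0,"twist": 0,"claw": 255}]}}

```text
clock: 3.65
ee_pos: [0.564, -0.436, 0.0982]
tcp_rot: [2.379, 2.046, 0.001]
ft_force: [-4.2, 2.8, 12.9]
width: 0.0001
gripper_force: 6.8
```

```bash
python3 - <<'E'
from h import *
stat()
E
```

```text
3.65 tcp [ 0.564  -0.436   0.0982] st [164.5, 34.8] yaw_y -8.6 zax [ 0.003 -0.003 -1.   ] F [-4.23  2.82 12.94] w 0.0001 gf 6.8 q [-0.71  0.4   1.09 -0.    1.65 -0.56]
```

It bottomed out with 13 N. Now I rise and travel above the rod.

Emit:
{"name": "carry_out", "arguments": {"deltas": [{"x": 0,"y": 0,"z": 0.4,"twist": 0,"claw": 255},{"x": 0,"y": 0,"z": 0.6,"twist": 0,"claw": 255},{"x": 0,"y": 0,"z": 0.6,"twist": 0,"claw": 255},{"x": 0,"y": 0,"z": 0.6,"twist": 0,"claw": 110},{"x": 0,"y": 0.3,"z": 0.3,"twist": 0,"claw": 110},{"x": 0,"y": 0.6,"z": 0,"twist": 0,"claw": 110},{"x": 0,"y": 0.6,"z": 0,"twist": 0,"claw": 110},{"x": 0,"y": 0.6,"z": 0,"twist": 0,"claw": 110}]}}

```text
clock: 4.32
ee_pos: [0.5632, -0.3499, 0.1932]
tcp_rot: [-2.381, -2.047, 0.0]
ft_force: [-0.3, 0.1, 0.4]
width: 0.0301
gripper_force: 0.0
```

Emit:
{"name": "carry_out", "arguments": {"deltas": [{"x": 0,"y": 0.6,"z": 0,"twist": 0,"claw": 110},{"x": 0,"y": 0.6,"z": 0,"twist": 0,"claw": 110},{"x": 0,"y": 0.6,"z": 0,"twist": 0,"claw": 110},{"x": 0,"y": 0.6,"z": 0,"twist": 0,"claw": 110},{"x": 0,"y": 0.6,"z": 0,"twist": 0,"claw": 110},{"x": 0,"y": 0.6,"z": 0,"twist": 0,"claw": 110},{"x": 0,"y": 0.4,"z": 0,"twist": 0,"claw": 110},{"x": 0,"y": 0,"z": 0,"twist": 0,"claw": 110}]}}

```text
clock: 4.98
ee_pos: [0.5634, -0.188, 0.1938]
tcp_rot: [-2.377, -2.052, -0.001]
ft_force: [0.0, -0.2, -0.7]
width: 0.0498
gripper_force: 0.0
```

Emit:
{"name": "carry_out", "arguments": {"deltas": [{"x": 0,"y": 0,"z": 0,"twist": 0,"claw": 110},{"x": 0,"y": 0,"z": 0,"twist": 0,"claw": 110},{"x": 0,"y": 0,"z": 0,"twist": 0,"claw": 110},{"x": 0,"y": 0,"z": 0,"twist": 0,"claw": 110},{"x": 0,"y": 0,"z": 0,"twist": 0,"claw": 110}]}}

```text
clock: 5.4
ee_pos: [0.5634, -0.1924, 0.194]
tcp_rot: [-2.383, -2.047, 0.0]
ft_force: [-0.0, -0.5, 0.2]
width: 0.0497
gripper_force: 0.0
```

```bash
python3 - <<'E'
from h import *
stat()
c=grab('wrist'); print(c['T'].round(3).tolist()); save(c,'pics/w2.png',k=1.4)
grab('top'); grab('scene'); stat()
E
```

```text
5.4 tcp [ 0.5634 -0.1924  0.194 ] st [-76.4, -1.3] yaw_y -8.67 zax [-0. -0. -1.] F [-0.04 -0.53  0.15] w 0.0497 gf 0.0 q [-0.39  0.07  1.3  -0.    1.77 -0.23]
[[0.988, -0.147, -0.038, 0.572], [-0.152, -0.958, -0.245, -0.125], [-0.0, 0.248, -0.969, 0.356], [0.0, 0.0, 0.0, 1.0]]
5.55 tcp [ 0.5634 -0.192   0.1942] st [-76.8, -1.3] yaw_y -8.65 zax [-0.  0. -1.] F [0.61 0.46 0.57] w 0.0499 gf 0.0 q [-0.39  0.07  1.3  -0.    1.77 -0.23]
```

View pics/w2.png

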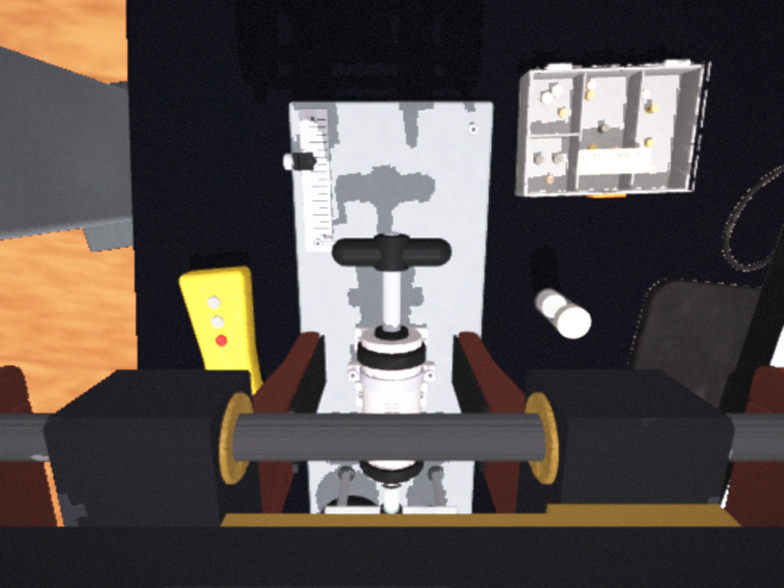

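The wrist view shows the handle bar at (392,251), the clip's body at (306,161) and the pointer by the bar's left end at about (325,240). I'll enlarge the scale area.

```bash
python3 - <<'E'
from h import *
c=load('wrist')
cv2.imwrite('pics/w2c.png',cv2.resize(c['frame'][70:195,195:270,::-1],None,fx=6*.8,fy=6*.8,interpolation=cv2.INTER_CUBIC))
for n,u,v,z in [('bar',392,251,.089),('clip',306,161,.036),('c0',291,102,.012),('c1',494,102,.012)]:
    p=px(c,u/1.4,v/1.4,z=z);print(n,p,st(p),px(c,u/1.4,v/1.4)[2])
E
```

```text
bar [ 0.56819326 -0.16544339  0.089     ] [-103.8, -0.4] 0.09107978887344509
clip [ 0.51762857 -0.10197393  0.036     ] [-159.2, -59.7] 0.03399971503264959
c0 [ 0.51089051 -0.05834459  0.012     ] [-201.4, -72.7] 0.012640906002430174
c1 [ 0.65656275 -0.08075815  0.012     ] [-200.5, 74.6] 0.0003994740189242618
```

View pics/w2c.png

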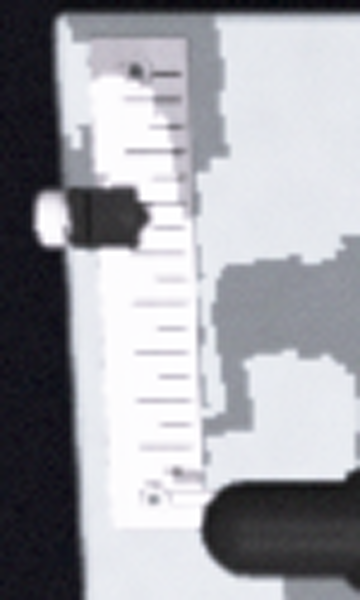

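The clip's tip is at crop (149,216). The pale pointer runs from the bar's end at about y=497, with its shadow at (180,473). The stroke estimate is about 57 mm, to be refined near the mark. I descend onto the rod now.

Emit:
{"name": "carry_out", "arguments": {"deltas": [{"x": 0.03,"y": 0,"z": -0.4,"twist": 0,"claw": 110},{"x": 0,"y": 0,"z": -0.5,"twist": 0,"claw": 110},{"x": 0,"y": 0,"z": -0.5,"twist": 0,"claw": 110},{"x": 0,"y": 0,"z": -0.5,"twist": 0,"claw": 110},{"x": 0,"y": 0,"z": -0.5,"twist": 0,"claw": 110},{"x": 0,"y": 0,"z": -0.5,"twist": 0,"claw": 110},{"x": 0,"y": 0,"z": -0.4,"twist": 0,"claw": 110},{"x": 0,"y": 0,"z": 0,"twist": 0,"claw": 110}]}}

```text
clock: 6.22
ee_pos: [0.5625, -0.1908, 0.0577]
tcp_rot: [-2.377, -2.044, 0.005]
ft_force: [-0.2, -0.6, -0.2]
width: 0.0499
gripper_force: 0.0
```

Emit:
{"name": "carry_out", "arguments": {"deltas": [{"x": 0,"y": 0,"z": 0,"twist": 0,"claw": 110},{"x": 0,"y": 0,"z": 0,"twist": 0,"claw": 110},{"x": 0,"y": 0,"z": 0,"twist": 0,"claw": 110}]}}

```text
clock: 6.47
ee_pos: [0.5656, -0.192, 0.0642]
tcp_rot: [2.38, 2.047, 0.002]
ft_force: [-0.8, 0.7, 0.4]
width: 0.0501
gripper_force: 0.0
```

```bash
python3 - <<'E'
from h import *
stat()
E
```

```text
6.47 tcp [ 0.5656 -0.192   0.0642] st [-77.2, 0.8] yaw_y -8.61 zax [ 0.003 -0.001 -1.   ] F [-0.77  0.67  0.4 ] w 0.0501 gf 0.0 q [-0.38  0.11  1.49  0.    1.54 -0.23]
```

Emit:
{"name": "carry_out", "arguments": {"deltas": [{"x": 0,"y": 0,"z": 0,"twist": 0,"claw": 255},{"x": 0,"y": 0,"z": 0,"twist": 0,"claw": 255},{"x": 0,"y": 0,"z": 0,"twist": 0,"claw": 255},{"x": 0,"y": 0,"z": 0,"twist": 0,"claw": 255},{"x": 0,"y": 0,"z": 0,"twist": 0,"claw": 255},{"x": 0,"y": 0,"z": 0,"twist": 0,"claw": 255},{"x": 0,"y": 0,"z": 0,"twist": 0,"claw": 255},{"x": 0,"y": 0,"z": 0,"twist": 0,"claw": 255}]}}

```text
clock: 7.13
ee_pos: [0.5651, -0.1916, 0.0623]
tcp_rot: [2.381, 2.048, 0.001]
ft_force: [2.4, 0.5, -1.5]
width: 0.0115
gripper_force: 30.0
```

```bash
python3 - <<'E'
from h import *
stat()
E
```

```text
7.13 tcp [ 0.5651 -0.1916  0.0623] st [-77.5, 0.4] yaw_y -8.6 zax [ 0.001 -0.    -1.   ] F [ 2.42  0.54 -1.49] w 0.0115 gf 30.0 q [-0.38  0.11  1.5   0.    1.54 -0.23]
```

Emit:
{"name": "carry_out", "arguments": {"deltas": [{"x": 0.01,"y": 0.07,"z": 0,"twist": 0,"claw": 255},{"x": 0.02,"y": 0.14,"z": 0,"twist": 0,"claw": 255},{"x": 0.02,"y": 0.14,"z": 0,"twist": 0,"claw": 255},{"x": 0.02,"y": 0.14,"z": 0,"twist": 0,"claw": 255},{"x": 0.02,"y": 0.14,"z": 0,"twist": 0,"claw": 255},{"x": 0.02,"y": 0.14,"z": 0,"twist": 0,"claw": 255},{"x": 0.02,"y": 0.14,"z": 0,"twist": 0,"claw": 255},{"x": 0.02,"y": 0.14,"z": 0,"twist": 0,"claw": 255}]}}

```text
clock: 7.8
ee_pos: [0.5712, -0.1516, 0.0623]
tcp_rot: [2.38, 2.044, -0.003]
ft_force: [4.9, -9.6, -2.8]
width: 0.0108
gripper_force: 30.0
```

Emit:
{"name": "carry_out", "arguments": {"deltas": [{"x": 0.01,"y": 0.07,"z": 0,"twist": 0,"claw": 255},{"x": 0,"y": 0,"z": 0,"twist": 0,"claw": 255},{"x": 0,"y": 0,"z": 0,"twist": 0,"claw": 255},{"x": 0,"y": 0,"z": 0,"twist": 0,"claw": 255},{"x": 0,"y": 0,"z": 0,"twist": 0,"claw": 255}]}}

```text
clock: 8.22
ee_pos: [0.5716, -0.1489, 0.0623]
tcp_rot: [2.38, 2.044, -0.002]
ft_force: [4.6, -8.1, -3.4]
width: 0.011
gripper_force: 30.0
```

```bash
python3 - <<'E'
from h import *
stat()
c=grab('wrist'); t=grab('top'); s=grab('scene')
p=[]
for d,P in [(c,[.5167,-.1039,.036]),(t,[.5167,-.1039,.036]),(s,[.5167,-.1039,.036])]:
    q=np.linalg.inv(d['T'])@np.r_[P,1]; u,v=d['fx']*q[0]/q[2]+d['cx'],d['fy']*q[1]/q[2]+d['cy']; print(u,v)
    u,v=int(np.clip(u,35,525)),int(np.clip(v,35,385)); print('crop org',u-35,v-35)
    p.append(cv2.resize(d['frame'][v-35:v+35,u-35:u+35,::-1],(264,264),interpolation=cv2.INTER_CUBIC))
cv2.imwrite('pics/m1.png',np.hstack(p))
E
```

```text
8.22 tcp [ 0.5716 -0.1489  0.0623] st [-120.6, 0.5] yaw_y -8.68 zax [ 0.002 -0.004 -1.   ] F [ 4.63 -8.13 -3.35] w 0.011 gf 30.0 q [-0.31  0.09  1.51 -0.    1.53 -0.16]
178.87224671240403 184.53734987921462
crop org 143 149
171.4457389881751 223.58225026648097
crop org 136 188
173.52376693374782 222.74575199341825
crop org 138 187
```

View pics/m1.png

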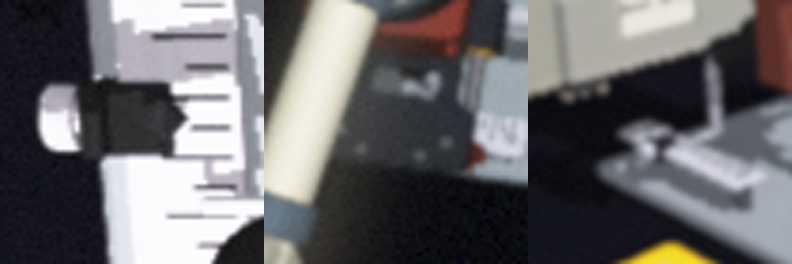

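The wrist panel shows the clip's tip at (187,117), with the bar entering at lower right. The pale pointer doesn't stand out, so I'll take a larger, contrast-stretched crop.

```bash
python3 - <<'E'
from h import *
c=load('wrist'); s=load('scene')
a=c['frame'][155:245,165:265,::-1].astype(float); a=255*(a/255)**2.2
b=cv2.resize(a.clip(0,255).astype('uint8'),None,fx=5,fy=5,interpolation=cv2.INTER_CUBIC)
e=cv2.resize(s['frame'][190:255,150:208,::-1],(290,450*290//400),interpolation=cv2.INTER_CUBIC)
e=cv2.copyMakeBorder(e,0,450-e.shape[0],0,0,cv2.BORDER_CONSTANT)
cv2.imwrite('pics/m2.png',np.hstack([b,e]))
# depth of wrist there
for v in range(180,240,4): print(v,[int(1000*px(c,u,v)[2]) for u in range(186,226,3)])
E
```

```text
180 [34, 34, 33, 29, 29, 30, 30, 28, 12, 12, 13, 12, 12, 11]
184 [35, 32, 29, 29, 31, 31, 30, 27, 12, 11, 11, 12, 10, 12]
188 [34, 34, 29, 31, 30, 30, 29, 30, 12, 11, 11, 12, 12, 12]
192 [29, 31, 30, 30, 30, 30, 31, 29, 11, 12, 12, 11, 13, 11]
196 [30, 29, 30, 31, 224, 29, 29, 30, 12, 12, 12, 12, 13, 12]
200 [31, 30, 29, 30, 30, 31, 29, 31, 12, 12, 13, 12, 13, 11]
204 [30, 30, 29, 29, 37, 36, 37, 37, 36, 37, 44, 45, 41, 11]
208 [30, 30, 29, 30, 30, 30, 30, 29, 81, 82, 82, 224, 81, 84]
212 [30, 31, 29, 31, 29, 30, 82, 84, 84, 84, 84, 84, 85, 84]
216 [31, 30, 31, 31, 30, 83, 83, 86, 87, 88, 88, 86, 86, 86]
220 [30, 30, 30, 30, 30, 85, 88, 87, 86, 88, 87, 87, 87, 87]
224 [30, 31, 29, 29, 83, 86, 88, 88, 87, 87, 89, 89, 88, 87]
228 [31, 29, 29, 30, 82, 86, 87, 88, 89, 88, 89, 89, 88, 88]
232 [30, 30, 30, 29, 28, 86, 88, 88, 89, 88, 89, 89, 88, 89]
236 [30, 30, 30, 30, 30, 30, 86, 87, 87, 88, 88, 89, 89, 88]
```

View pics/m2.png

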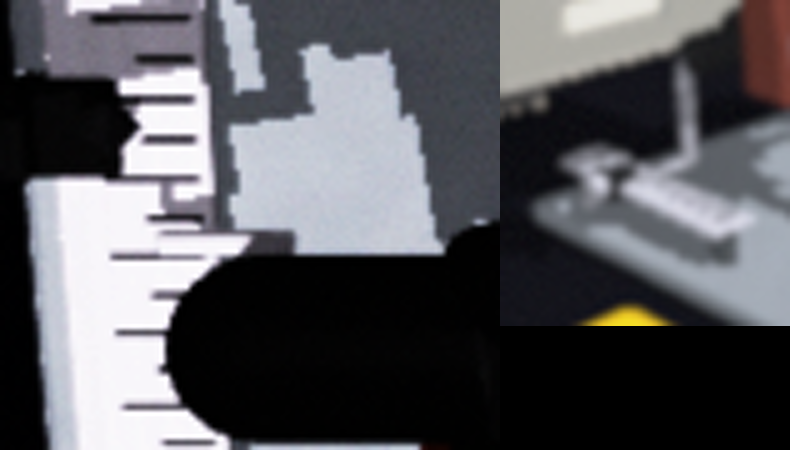

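The pointer's pale horizontal arm appears in the crop at y≈235–250, which is row ~204 at z≈36 mm in depth. The clip's tip is at crop (140,125). I'll measure both from the same depth image.

```bash
cat >> h.py <<'E'
def gap(c):
    v,u=np.mgrid[0:420,0:560]; d=c['depth']
    R=np.stack([(u-c['cx'])/c['fx']*d,(v-c['cy'])/c['fy']*d,d],-1)@c['T'][:3,:3].T+c['T'][:3,3]
    X=(R[...,:2]-CTR)@EX*1e3; Y=(R[...,:2]-CTR)@EY*1e3; Z=R[...,2]*1e3
    tip=(c['frame'].max(-1)<70)&(d>0)&(Z>27)&(Z<42)&(Y>-58)&(Y<-49)&(X<-135)&(X>-175)
    ptr=(d>0)&(Z>34)&(Z<45)&(Y>-54)&(Y<-40)&(c['frame'].min(-1)>60)
    for n,m in(('clip',tip),('ptr',ptr)):
        i=np.argwhere(m); print(n,len(i))
        if n=='clip':
            vs=i[:,0]; umax=i[:,1].max(); 
            for q in range(umax-4,umax+1): k=i[i[:,1]==q]; print(q,'rows',k[:,0].min(),k[:,0].max(),'X(z36)',[st(px(c,q,r,z=.036)) for r in(k[:,0].min(),k[:,0].max())])
        else:
            for q in sorted(set(i[:,1])): k=i[i[:,1]==q]; print(q,'rows',k[:,0].min(),k[:,0].max(),'X',st(px(c,q,k[:,0].mean(),z=.036)),Z[k[:,0],k[:,1]].mean().round(1))
E
python3 - <<'E'
from h import *
gap(load('wrist'))
E
```

```text
clip 102
187 rows 172 189 X(z36) [[-164.7, -54.8], [-154.4, -55.6]]
188 rows 174 183 X(z36) [[-163.5, -54.3], [-158.1, -54.7]]
189 rows 177 182 X(z36) [[-161.7, -53.9], [-158.7, -54.1]]
190 rows 178 181 X(z36) [[-161.1, -53.3], [-159.3, -53.4]]
191 rows 180 180 X(z36) [[-159.9, -52.8], [-159.9, -52.8]]
ptr 94
186 rows 129 129 X [-189.7, -53.5] 34.4
187 rows 133 134 X [-187.2, -53.1] 34.2
188 rows 129 132 X [-188.8, -52.4] 34.2
190 rows 131 135 X [-187.4, -51.3] 34.4
191 rows 181 181 X [-159.3, -52.8] 34.7
196 rows 202 204 X [-145.6, -50.8] 37.1
197 rows 201 205 X [-145.6, -50.2] 37.0
198 rows 201 205 X [-145.6, -49.6] 37.3
199 rows 201 205 X [-145.6, -49.0] 37.0
200 rows 201 205 X [-145.6, -48.3] 37.0
201 rows 201 205 X [-145.6, -47.7] 37.0
202 rows 201 205 X [-145.6, -47.1] 37.0
203 rows 201 205 X [-145.6, -46.5] 37.1
204 rows 202 205 X [-145.3, -45.9] 37.4
205 rows 201 205 X [-145.6, -45.3] 36.8
206 rows 201 205 X [-145.6, -44.7] 37.3
207 rows 201 205 X [-145.6, -44.0] 37.5
208 rows 201 205 X [-145.6, -43.4] 36.9
209 rows 201 205 X [-145.6, -42.8] 37.4
210 rows 201 205 X [-145.6, -42.2] 36.8
211 rows 201 205 X [-145.6, -41.6] 36.9
212 rows 201 205 X [-145.6, -41.0] 36.8
213 rows 201 204 X [-145.9, -40.3] 37.1
```

The gap to the mark is 14.2 mm. I pull 13 mm, settle and recheck.

Emit:
{"name": "carry_out", "arguments": {"deltas": [{"x": 0.01,"y": 0.06,"z": 0,"twist": 0,"claw": 255},{"x": 0.01,"y": 0.08,"z": 0,"twist": 0,"claw": 255},{"x": 0.01,"y": 0.08,"z": 0,"twist": 0,"claw": 255},{"x": 0.01,"y": 0.06,"z": 0,"twist": 0,"claw": 255},{"x": 0.007,"y": 0.04,"z": 0,"twist": 0,"claw": 255},{"x": 0,"y": 0,"z": 0,"twist": 0,"claw": 255},{"x": 0,"y": 0,"z": 0,"twist": 0,"claw": 255},{"x": 0,"y": 0,"z": 0,"twist": 0,"claw": 255}]}}

```text
clock: 9.03
ee_pos: [0.5735, -0.1365, 0.0623]
tcp_rot: [2.38, 2.044, -0.003]
ft_force: [4.3, -9.1, -4.1]
width: 0.011
gripper_force: 30.0
```

```bash
python3 - <<'E'
from h import *
stat(); gap(grab('wrist'))
E
```

```text
9.03 tcp [ 0.5735 -0.1365  0.0623] st [-133.2, 0.6] yaw_y -8.69 zax [ 0.002 -0.005 -1.   ] F [ 4.33 -9.06 -4.06] w 0.011 gf 30.0 q [-0.29  0.09  1.52 -0.    1.53 -0.14]
clip 99
188 rows 192 209 X(z36) [[-165.1, -55.1], [-154.4, -55.9]]
189 rows 194 208 X(z36) [[-163.9, -54.6], [-155.0, -55.3]]
190 rows 195 202 X(z36) [[-163.2, -54.0], [-158.8, -54.4]]
191 rows 197 201 X(z36) [[-162.0, -53.5], [-159.5, -53.7]]
192 rows 199 200 X(z36) [[-160.7, -53.0], [-160.1, -53.0]]
ptr 96
188 rows 150 159 X [-187.9, -53.3] 34.2
189 rows 151 153 X [-189.1, -52.6] 34.2
190 rows 156 156 X [-186.8, -52.2] 34.7
191 rows 152 152 X [-189.1, -51.5] 35.1
192 rows 201 202 X [-159.1, -53.1] 34.7
193 rows 201 201 X [-159.5, -52.5] 34.3
196 rows 202 204 X [-158.2, -50.7] 36.8
197 rows 201 205 X [-158.2, -50.1] 37.5
198 rows 201 205 X [-158.2, -49.5] 36.9
199 rows 201 205 X [-158.2, -48.9] 37.0
200 rows 201 205 X [-158.2, -48.3] 37.5
201 rows 201 205 X [-158.2, -47.7] 37.3
202 rows 201 205 X [-158.2, -47.0] 37.2
203 rows 201 205 X [-158.2, -46.4] 36.9
204 rows 201 205 X [-158.1, -45.8] 37.2
205 rows 201 205 X [-158.1, -45.2] 37.2
206 rows 201 205 X [-158.1, -44.6] 36.7
207 rows 201 205 X [-158.1, -44.0] 36.8
208 rows 201 205 X [-158.1, -43.4] 36.8
209 rows 201 205 X [-158.1, -42.7] 37.2
210 rows 201 205 X [-158.1, -42.1] 36.9
211 rows 201 205 X [-158.1, -41.5] 36.6
212 rows 201 205 X [-158.1, -40.9] 37.1
213 rows 201 203 X [-158.7, -40.3] 35.9
```

2.2 mm remain. I pull 2 mm more and hold for about 4 s.

Emit:
{"name": "carry_out", "arguments": {"deltas": [{"x": 0.004,"y": 0.025,"z": 0,"twist": 0,"claw": 255},{"x": 0.004,"y": 0.025,"z": 0,"twist": 0,"claw": 255},{"x": 0,"y": 0,"z": 0,"twist": 0,"claw": 255},{"x": 0,"y": 0,"z": 0,"twist": 0,"claw": 255},{"x": 0,"y": 0,"z": 0,"twist": 0,"claw": 255},{"x": 0,"y": 0,"z": 0,"twist": 0,"claw": 255},{"x": 0,"y": 0,"z": 0,"twist": 0,"claw": 255},{"x": 0,"y": 0,"z": 0,"twist": 0,"claw": 255}]}}

```text
clock: 9.75
ee_pos: [0.5738, -0.1347, 0.0623]
tcp_rot: [2.38, 2.043, -0.003]
ft_force: [3.4, -8.7, -3.7]
width: 0.011
gripper_force: 30.0
```

Emit:
{"name": "carry_out", "arguments": {"deltas": [{"claw": 255,"x": 0,"y": 0,"z": 0,"twist": 0},{"claw": 255,"x": 0,"y": 0,"z": 0,"twist": 0},{"claw": 255,"x": 0,"y": 0,"z": 0,"twist": 0},{"claw": 255,"x": 0,"y": 0,"z": 0,"twist": 0},{"claw": 255,"x": 0,"y": 0,"z": 0,"twist": 0},{"claw": 255,"x": 0,"y": 0,"z": 0,"twist": 0},{"claw": 255,"x": 0,"y": 0,"z": 0,"twist": 0},{"claw": 255,"x": 0,"y": 0,"z": 0,"twist": 0}]}}

```text
clock: 10.42
ee_pos: [0.5738, -0.1346, 0.0623]
tcp_rot: [2.38, 2.043, -0.003]
ft_force: [4.6, -9.5, -3.5]
width: 0.011
gripper_force: 30.0
```

Emit:
{"name": "carry_out", "arguments": {"deltas": [{"claw": 255,"x": 0,"y": 0,"z": 0,"twist": 0},{"claw": 255,"x": 0,"y": 0,"z": 0,"twist": 0},{"claw": 255,"x": 0,"y": 0,"z": 0,"twist": 0},{"claw": 255,"x": 0,"y": 0,"z": 0,"twist": 0},{"claw": 255,"x": 0,"y": 0,"z": 0,"twist": 0},{"claw": 255,"x": 0,"y": 0,"z": 0,"twist": 0},{"claw": 255,"x": 0,"y": 0,"z": 0,"twist": 0},{"claw": 255,"x": 0,"y": 0,"z": 0,"twist": 0}]}}

```text
clock: 11.08
ee_pos: [0.5738, -0.1346, 0.0623]
tcp_rot: [2.38, 2.043, -0.003]
ft_force: [4.6, -10.0, -3.5]
width: 0.0112
gripper_force: 30.0
```

Emit:
{"name": "carry_out", "arguments": {"deltas": [{"claw": 255,"x": 0,"y": 0,"z": 0,"twist": 0},{"claw": 255,"x": 0,"y": 0,"z": 0,"twist": 0},{"claw": 255,"x": 0,"y": 0,"z": 0,"twist": 0},{"claw": 255,"x": 0,"y": 0,"z": 0,"twist": 0},{"claw": 255,"x": 0,"y": 0,"z": 0,"twist": 0},{"claw": 255,"x": 0,"y": 0,"z": 0,"twist": 0},{"claw": 255,"x": 0,"y": 0,"z": 0,"twist": 0},{"claw": 255,"x": 0,"y": 0,"z": 0,"twist": 0}]}}

```text
clock: 11.75
ee_pos: [0.5738, -0.1347, 0.0623]
tcp_rot: [2.38, 2.043, -0.003]
ft_force: [4.5, -9.8, -2.6]
width: 0.0111
gripper_force: 30.0
```

Emit:
{"name": "carry_out", "arguments": {"deltas": [{"claw": 255,"x": 0,"y": 0,"z": 0,"twist": 0},{"claw": 255,"x": 0,"y": 0,"z": 0,"twist": 0},{"claw": 255,"x": 0,"y": 0,"z": 0,"twist": 0},{"claw": 255,"x": 0,"y": 0,"z": 0,"twist": 0},{"claw": 255,"x": 0,"y": 0,"z": 0,"twist": 0},{"claw": 255,"x": 0,"y": 0,"z": 0,"twist": 0},{"claw": 255,"x": 0,"y": 0,"z": 0,"twist": 0},{"claw": 255,"x": 0,"y": 0,"z": 0,"twist": 0}]}}

```text
clock: 12.42
ee_pos: [0.5738, -0.1346, 0.0623]
tcp_rot: [2.38, 2.043, -0.003]
ft_force: [5.4, -9.0, -4.0]
width: 0.0112
gripper_force: 30.0
```

Emit:
{"name": "carry_out", "arguments": {"deltas": [{"claw": 255,"x": 0,"y": 0,"z": 0,"twist": 0},{"claw": 255,"x": 0,"y": 0,"z": 0,"twist": 0},{"claw": 255,"x": 0,"y": 0,"z": 0,"twist": 0},{"claw": 255,"x": 0,"y": 0,"z": 0,"twist": 0},{"claw": 255,"x": 0,"y": 0,"z": 0,"twist": 0},{"claw": 255,"x": 0,"y": 0,"z": 0,"twist": 0},{"claw": 255,"x": 0,"y": 0,"z": 0,"twist": 0},{"claw": 255,"x": 0,"y": 0,"z": 0,"twist": 0}]}}

```text
clock: 13.08
ee_pos: [0.5738, -0.1346, 0.0623]
tcp_rot: [2.38, 2.043, -0.003]
ft_force: [4.7, -9.2, -3.5]
width: 0.0114
gripper_force: 30.0
```

```bash
python3 - <<'E'
from h import *
stat(); gap(grab('wrist'))
E
```

```text
13.08 tcp [ 0.5738 -0.1346  0.0623] st [-135.1, 0.6] yaw_y -8.7 zax [ 0.002 -0.005 -1.   ] F [ 4.69 -9.21 -3.48] w 0.0114 gf 30.0 q [-0.29  0.09  1.52 -0.    1.53 -0.13]
clip 95
188 rows 195 212 X(z36) [[-165.2, -55.2], [-154.4, -56.1]]
189 rows 196 212 X(z36) [[-164.5, -54.7], [-154.4, -55.5]]
190 rows 198 205 X(z36) [[-163.3, -54.2], [-158.9, -54.5]]
191 rows 200 204 X(z36) [[-162.0, -53.6], [-159.5, -53.8]]
192 rows 202 203 X(z36) [[-160.7, -53.1], [-160.1, -53.2]]
ptr 92
190 rows 159 159 X [-186.9, -52.3] 34.2
191 rows 158 158 X [-187.5, -51.7] 34.5
192 rows 204 205 X [-159.2, -53.2] 34.9
193 rows 203 204 X [-159.8, -52.6] 34.7
196 rows 202 204 X [-160.1, -50.7] 37.2
197 rows 201 205 X [-160.1, -50.1] 37.2
198 rows 201 205 X [-160.1, -49.5] 37.0
199 rows 201 205 X [-160.1, -48.9] 37.5
200 rows 201 205 X [-160.1, -48.3] 37.4
201 rows 201 205 X [-160.1, -47.6] 37.1
202 rows 201 205 X [-160.1, -47.0] 37.2
203 rows 201 205 X [-160.1, -46.4] 37.0
204 rows 201 205 X [-160.1, -45.8] 37.1
205 rows 201 205 X [-160.1, -45.2] 37.1
206 rows 201 205 X [-160.1, -44.6] 37.4
207 rows 201 205 X [-160.1, -44.0] 37.5
208 rows 201 205 X [-160.0, -43.3] 37.5
209 rows 201 205 X [-160.0, -42.7] 37.5
210 rows 201 205 X [-160.0, -42.1] 37.5
211 rows 201 205 X [-160.0, -41.5] 37.2
212 rows 201 205 X [-160.0, -40.9] 37.0
213 rows 201 204 X [-160.2, -40.3] 36.7
```

The pointer is within about 0.3 mm of the clip, held for over 3 s, and the clip hasn't moved.

```bash
python3 -c "
from cell import ctrl
print(ctrl.job_done())"
```

```text
the job is handed in; nothing more can be done
None
```

I pressed the slim cap fully down and let it go, then pulled the handle to within about 0.3 mm of the index clip, held it there for over 3 s and handed the job in still gripping it; I did not check the caps, vial, beaker or sniffer by camera at the end.

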